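# Cap the open stock jar in the drawer tray

### The job

Take the wide cap and put it back on the open square jar standing in the drawer tray. Set it level on the neck, turn it backward (counter-clockwise from above) with light pressure until you feel the thread start drop, then screw it forward (clockwise) until it is fully home and hand-tight. Never lean hard on the jar or force the cap, leave the other things where they are, and let go of the cap at the end.

Things in the scene. Friction and masses are not known exactly. Their poses are not given: they have to be found in the camera images.
- cap: The wide round white screw cap: 58.6 mm across, ribbed, 22 mm tall, 30 g, lying top up on the counter. Origin: centre of its open underside; z goes out through its top. Inside, 53.4 mm wide and 19 mm deep, sit three hidden lugs 120 degrees apart, 2.5 mm high, their middles 10 mm above the origin. Its yaw does not tell where the lugs are.
- jar: The only open jar: square white body 67 x 67 x 80 mm, then a round neck up to the rim at 110 mm; 0.2 to 0.4 kg. Loose (1.5 mm play each way) in one of the tray's pockets, whose square walls keep it from turning. Origin: centre of its underside, z up. Its yaw does not tell where its thread starts are.
- jar_mouth (a point): Centre of the rim, 110 mm above the jar's underside. Neck 42, thread 50.4 mm across, 1.4 mm free all round in the cap. Right-hand, three starts 120 degrees apart, 18.6 mm per turn. Cap origin below this point: 10 mm with lugs on the very thread starts, 16 mm just after dropping off them, 19 mm home; tight some 0.1 turn after it stops sinking. About 5 N down is enough, over 35 N too much.
- tray: Fixed pale drawer tray, 152 (x) x 226 (y) mm, 60 mm high, 2 x 3 pockets of 70 mm square, 74 mm apart, floor 4 mm thick, inner walls 52 mm high. Origin: centre of its underside, z up.
- short_jar: Bystander in the tray: closed short square jar, 66 mm square, 68 mm tall with its round 50 mm cap. Origin under its centre.
- carton: Bystander in the tray: upright carton 50 x 32 mm, 72 mm tall. Origin under its centre.
- vial: Bystander in the tray: amber glass vial, 34 mm across, 66 mm tall with metal cap. Origin under its centre.
- small_cap: Bystander: a smaller round white cap, 38 mm across, 18 mm tall, about 95 mm from the wide cap. Not the one to use. Origin under its centre.
- scanner: Bystander: white pistol-grip barcode scanner lying on its side beyond the caps, about 150 mm long, 40 mm tall. Origin at its underside.
- cup: Bystander: small paper medicine cup, 48 mm across, 45 mm tall, standing on the counter. Origin under its centre.

How it is judged:
On the way, in this order (a step that is already met when the one before it is completed fails the run):
1. the cap rests (under 5 mm/s) level on the jar's threads, turned back to the thread starts and not yet dropped (z of cap in the frame of jar between 0.099 and 0.1025 m and horizontal distance between cap and jar below 0.004 m and angle between the z axis of cap and the z axis of jar, either way round below 0.06 rad and contact force between cap and jar above 0.15 N and linear speed of cap below 0.005 m/s), for 0.1 s.
2. the cap has dropped off the thread starts, level and centred (z of cap in the frame of jar between 0.089 and 0.0955 m and horizontal distance between cap and jar below 0.003 m and angle between the z axis of cap and the z axis of jar, either way round below 0.05 rad), for 0.1 s.
At the end, for the whole second after the job is handed in: The cap is home on the jar: within 0.7 mm of seated, centred within 2.5 mm, level within 0.03 rad, hand-tight (threads loaded with over 5 N, so it does not rattle), at rest and released; the jar stands upright in its own pocket, within 12 mm of where it was (z of cap in the frame of jar between 0.0895 and 0.0917 m and horizontal distance between cap and jar below 0.0025 m and angle between the z axis of cap and the z axis of jar, either way round below 0.03 rad and contact force between cap and jar above 5 N and linear speed of cap below 0.01 m/s and angle between jar's own z axis and vertical below 0.03 rad and distance of jar from where it was at the start of the episode below 0.012 m); the robot touches nothing.
It fails at once if the cap is pressed or forced on the neck with over 35 N before it is home (z of cap in the frame of jar above 0.0925 m and horizontal distance between cap and jar below 0.04 m and contact force between cap and jar above 35 N).
It fails at once if the cap is wrung down far beyond hand-tight (over 300 N in the threads) (contact force between cap and jar above 300 N).
It fails at once if the cap is cross-threaded: down in the threads and over 0.12 rad crooked (z of cap in the frame of jar between 0.085 and 0.0965 m and horizontal distance between cap and jar below 0.01 m and angle between the z axis of cap and the z axis of jar, either way round above 0.12 rad).
It fails at once if a bystander is moved by over 30 mm (distance of any of short_jar, carton, vial, small_cap, scanner, cup from where it was at the start of the episode above 0.03 m).
It also fails if it takes over 58 s, if anything falls off the work surface, if the arm or the gripper's body presses on something with over 40 N, if the wrist force passes 120 N, or if a joint passes its speed limit or range.

### The arm

A 7-joint arm with a two-finger parallel gripper is mounted at the origin on the work surface. World frame = base frame: x ahead of the robot, y to its left, z up, the work surface at z = 0. Lengths are in m, angles in rad, forces in N, time in s.
With the tool pointing down it reaches from about 0.375 to 0.925 m from the base axis. Payload 3.1 kg.
Tool frame: the origin (TCP) lies on the centre line of the jaws, within the pads' length; the fingertips stand 8 mm ahead of it and the grasp point (between the pads) lies 11 mm behind it; y points along the fingers, x is the direction in which the jaws open and shut, and the axes are right-handed (so a half turn about y gives the same grasp; the last joint's range is limited). The gripper opens to 85 mm and grips with 20 to 120 N. Pads are 22 mm wide; open, the fingers measure 114 mm over their backs; the gripper's body (76 mm by 85 mm) begins 54 mm behind the grasp point. The pads swing forward as they close: fully open they stand 13 mm farther back than shut.
Start: joints at [-0.098, 0.383, 0.044, 1.598, -0.018, 1.161, -0.05], TCP at [0.65, 0, 0.219] pointing down, gripper open.
Joint ranges: [-2.61, 2.61], [-0.41, 2.15], [-1.48, 1.57], [0, 2.5], [-1.57, 4.71], [0.05, 1.97], [-2.85, 2.85]. Speed limits (rad/s): [2.79, 2.79, 3.14, 3.14, 3.14, 3.14, 3.14].

### API

Orientations are given as a unit quaternion [x, y, z, w].
In Python, from plant import bot gives the robot as it stands. The module is installed in compiled form; this text tells all that it offers.
- The arm moves only by the shell command python3 -m pendant 'ROWS' [FORCE]. ROWS is JSON, a list of rows, each an object of numbers: "rx", "ry", "rz": the turn, a rotation vector about the world's x, y, z in units of 8 degrees (1.0 is 8 degrees); "x", "y", "z": the shift along the world's x, y, z in units of 40 mm (1.0 is 40 mm); "claw": the finger opening in mm, from 0 to 85.4. A call has exactly 10 rows; each row is the pose to reach, as a shift and turn from the pose commanded when the call began; what a row does not reach only later rows make up. A row lasts 1/10 s, in which the tool goes at most 50 mm and 8.59 degrees, less where a joint would pass 70% of its speed; a pose out of reach is approached as far as the arm can. A call with a gripper value outside its range is refused whole. The fingers move at their own pace and stop on an object; FORCE is the grip in N (left out, the last holds). Time passes only in rows, so rows that repeat a pose let the fingers close, or fill a call up. It gives the time, the measured TCP pose, the force and the opening at its end, in the units of the state.
- bot.get_obs(): the state, without advancing time (a new reading comes with each control period).
- bot.snapshot(name): name is "scene" or "side" or "wrist"; returns a dict with "pixels" (420x560x3 uint8, red, green, blue), "fx", "fy", "cx", "cy" (pixels), "view" (4x4, takes a point from world to camera coordinates). Camera axes: x right, y up, looking along -z (the intrinsics and any distortion apply to the point x, -y, -z); pixel columns grow to the right and rows downward; lengths in m; the calibration is good to about 2 mm. A picture is of the moment at which its call begins. There is no depth.
- bot.job_done(): hands the job in, once; it reports no verdict.
Trained networks look in a picture, given as the dict that the camera call returned (one of the last four; its "shot" number tells which), for a name from the list of things; names that differ only in an ending like _2 or _b are one class to them, and where a whole thing is asked for, a point or a joint stands for the part that bears it (a point fixed in the world has none). Each returns a list of dicts, best first, with "score" (0 to 1); they miss things now and then, are a little off and sometimes report something else, mostly with a low value. They report only what shows in the picture. A call takes as long as a camera call.
- bot.outline_of(target, picture): "region" (420x560 bool, what is visible of it) and "bbox" ([centre column, centre row, width, height] in pixels, round what is visible of it).
- bot.pinpoint(target, picture): "pixel" ([column, row] in pixels: a listed point, or the origin of a listed thing).
The state is a dict: "time": time; "joints": joint angles; "joint_velocities": joint speeds; "joint_efforts": joint torques, N m; "eef_pos": TCP position; "tcp_rot": TCP orientation; "contact_force": force on the tool from outside, world axes, zero at the start; "wrist_torque": the same for the moment, N m; "gripper_width": opening from 0.0 (shut) to 1.0 (fully open).
Only numpy, scipy, OpenCV 4.12 (cv2) and the standard library are available. Lean on these libraries where they do the work, as an engineer would, in place of code of your own. Each camera call takes 0.05 s, during which the arm holds its last target. There are 200 camera calls.

## Working session

There is one attempt and no reset: what is moved stays moved. The work goes in short steps, Python scripts to look and compute and a shell command to move; the robot and the scene stay as the last step left them, time stands still between calls to the robot, and variables do not carry over. Pictures are saved under pics/ and viewed, about 8 in all and at most 12, crops included, and the job is handed in when it is done.

```bash
mkdir -p pics; cat > h.py <<'E'
import numpy as np, cv2
from plant import bot
from scipy.optimize import least_squares
def P(s):
    return np.array([[s['fx'],0,s['cx']],[0,s['fy'],s['cy']],[0,0,1]])
def proj(s,p):
    c=np.array(s['view'])@np.r_[p,1]; q=np.array([c[0],-c[1],-c[2]]); u=P(s)@q; return u[:2]/u[2]
def ray(s,px):
    d=np.linalg.inv(P(s))@np.r_[px,1]; V=np.array(s['view']); R=V[:3,:3]; o=-R.T@V[:3,3]
    return o, R.T@np.array([d[0],-d[1],-d[2]])
def onz(s,px,z):
    o,d=ray(s,px); return o+d*(z-o[2])/d[2]
def tri(obs):
    A=np.zeros((3,3));b=np.zeros(3)
    for s,px in obs:
        o,d=ray(s,px); d=d/np.linalg.norm(d); M=np.eye(3)-np.outer(d,d); A+=M;b+=M@o
    return np.linalg.solve(A,b)
E
python3 - <<'E'
from h import *
np.set_printoptions(precision=4,suppress=True)
S={n:bot.snapshot(n) for n in ['scene','side','wrist']}
print([k for k in S['scene'] if k!='pixels'])
im=np.hstack([cv2.resize(S[n]['pixels'][:,:,::-1],(400,300)) for n in ['scene','side']])
cv2.imwrite('pics/a.png',np.vstack([im,np.hstack([cv2.resize(S['wrist']['pixels'][:,:,::-1],(400,300)),np.zeros((300,400,3),np.uint8)])]))
for t in ['cap','jar','jar_mouth','tray','small_cap','scanner','cup','short_jar','carton','vial']:
    obs=[]
    for n,s in S.items():
        r=bot.pinpoint(t,s)
        if r:
            print(t,n,[(np.round(q['pixel'],1),round(q['score'],2)) for q in r[:2]], onz(s,r[0]['pixel'],0)); 
            if r[0]['score']>.5: obs.append((s,r[0]['pixel']))
    if len(obs)>1: print('   tri',tri(obs))
o=bot.get_obs();print(o)
E
```

```text
['fx', 'fy', 'cx', 'cy', 'view', 'shot']
cap scene [(array([177. , 222.6]), 0.64)] [ 0.4823 -0.2922  0.    ]
cap side [(array([281.1, 311.2]), 0.95)] [ 0.4788 -0.2918  0.    ]
   tri [ 0.4799 -0.2917 -0.0014]
jar scene [(array([361.5, 221.1]), 0.8)] [0.551  0.0749 0.    ]
jar side [(array([265.4, 213.5]), 0.63)] [0.5477 0.0713 0.    ]
jar wrist [(array([315.3, 365. ]), 0.71), (array([185.7, 108.2]), 0.57)] [ 0.7023 -0.2641  0.    ]
   tri [ 0.6128 -0.0371  0.1282]
jar_mouth scene [(array([367.8, 182.8]), 0.71)] [0.4496 0.1215 0.    ]
jar_mouth side [(array([264.8, 174.1]), 0.89)] [0.6106 0.3072 0.    ]
jar_mouth wrist [(array([151.3, 106.4]), 0.72)] [0.5133 0.0755 0.    ]
   tri [0.5499 0.0745 0.11  ]
tray scene [(array([391.5, 206.4]), 0.63), (array([432.1, 215. ]), 0.46)] [0.5252 0.1485 0.    ]
tray side [(array([247.3, 199.5]), 0.79), (array([357.3, 231.3]), 0.19)] [0.5199 0.1589 0.    ]
tray wrist [(array([151.5,  29. ]), 0.79)] [0.5215 0.1509 0.    ]
   tri [0.5212 0.1513 0.0003]
small_cap scene [(array([368.5, 182.8]), 0.66), (array([215.1, 194.4]), 0.64)] [0.4499 0.123  0.    
[... 1003 characters left out ...]
429.8, 213.4]), 0.6), (array([371.2, 182.1]), 0.4)] [0.5587 0.2192 0.    ]
vial side [(array([257.9, 186.7]), 0.67)] [0.568 0.228 0.   ]
   tri [0.5644 0.2147 0.0072]
{'time': 1.65, 'joints': array([-0.0978,  0.3829,  0.0439,  1.5979, -0.0179,  1.1612, -0.0499]), 'joint_velocities': array([ 0.0008,  0.0002,  0.0002, -0.0016, -0.0016,  0.0001,  0.0009]), 'joint_efforts': array([  0.0011, -43.3427,   1.0233, -24.9905,   0.0105,   0.0018,
        -0.    ]), 'eef_pos': array([0.65  , 0.    , 0.2187]), 'tcp_rot': array([-0.7071, -0.    ,  0.    ,  0.7071]), 'contact_force': array([ 0.869 ,  0.7503, -0.1052]), 'wrist_torque': array([-0.019 , -0.0121, -0.0622]), 'gripper_width': 0.9999155696966064}
```

View pics/a.png

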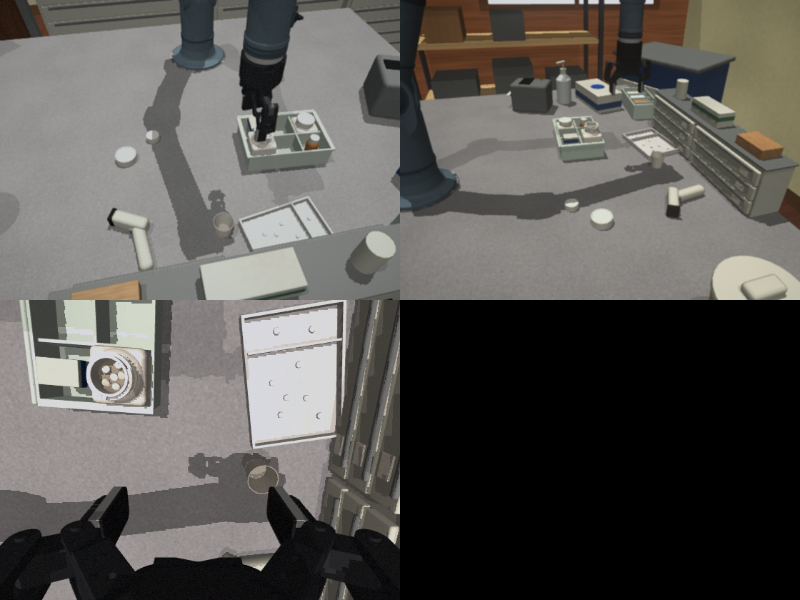

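The first picture shows the wide cap at about (177,222) in scene and (281,311) in side. The open jar, with its ribbed neck, is at about (155,105) in wrist pixels, in the front-right pocket next to the carton. The smaller cap is at about (215,194) in scene. Next I move beside the wide cap so the wrist camera can measure it.

```bash
python3 -m pendant '[{"x":-0.5,"y":-1.1},{"x":-1,"y":-2.2},{"x":-1.5,"y":-3.3},{"x":-2,"y":-4.4},{"x":-2.5,"y":-5.5},{"x":-3,"y":-6.6},{"x":-3.5,"y":-7.6},{"x":-4,"y":-8.6,"z":-0.3},{"x":-4.25,"y":-9.2,"z":-0.5},{"x":-4.25,"y":-9.25,"z":-0.5}]' 60
python3 - <<'E'
from h import *
np.set_printoptions(precision=4,suppress=True)
S={n:bot.snapshot(n) for n in ['wrist','scene','side']}
cv2.imwrite('pics/b.png',S['wrist']['pixels'][:,:,::-1])
o=bot.get_obs();print(o['eef_pos'],o['joints'],o['time'])
for n,s in S.items():
  for t in ['cap','small_cap']:
    for q in bot.pinpoint(t,s)[:2]: print(t,n,np.round(q['pixel'],1),round(q['score'],2),onz(s,q['pixel'],0))
  for q in bot.outline_of('cap',s)[:1]:
    c=max(cv2.findContours(q['region'].astype(np.uint8),0,1)[0],key=len).reshape(-1,2)
    # fit silhouette hull of cylinder
    th=np.linspace(0,2*np.pi,60,endpoint=False)
    hc=cv2.convexHull(c)
    def f(p):
        pts=np.array([proj(s,[p[0]+.0293*np.cos(a),p[1]+.0293*np.sin(a),z]) for z in(0,.022) for a in th],np.float32)
        h=cv2.convexHull(pts)
        return [cv2.pointPolygonTest(h,(float(x),float(y)),True) for x,y in hc[:,0]]
    r=least_squares(f,[.48,-.292],diff_step=1e-3); print('fit',n,r.x,r.cost/len(hc),q['score'])
E
```

```text
[0.65   0.     0.2187] [-0.0978  0.3829  0.0439  1.5979 -0.0179  1.1612 -0.0499] 1.8
small_cap wrist [149.2  31.2] 0.29 [0.52   0.1491 0.    ]
cap scene [177.3 221.8] 0.74 [ 0.4803 -0.2915  0.    ]
small_cap scene [216.5 190.3] 0.66 [ 0.4078 -0.206   0.    ]
fit scene [ 0.4814 -0.2905] 0.021363904560285314 0.91
cap side [282.  308.1] 0.84 [ 0.483  -0.2842  0.    ]
small_cap side [242.  289.4] 0.76 [ 0.4218 -0.2099  0.    ]
fit side [ 0.482  -0.2903] 0.07303214554981635 0.74invalid input at $[0]: expected keys rx, ry, rz, x, y, z, claw
```

View pics/b.png

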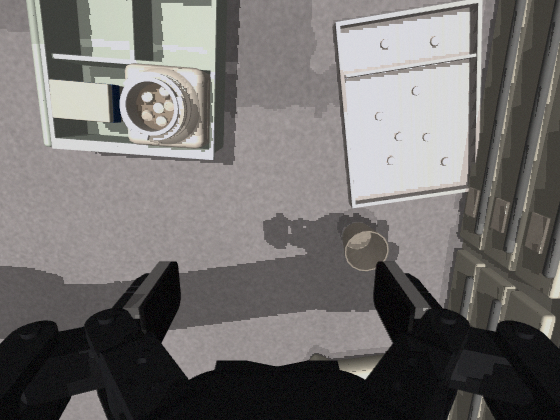

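The move was refused because every row needs all the keys, so the picture still shows the start pose, with the jar mouth at about (158,107). I resend it with full rows. The silhouette fits from scene and side already put the cap at (0.482, -0.290).

```bash
cat > look.py <<'E'
from h import *
import sys
np.set_printoptions(precision=4,suppress=True)
S={n:bot.snapshot(n) for n in ['wrist']}
cv2.imwrite('pics/c.png',S['wrist']['pixels'][:,:,::-1])
o=bot.get_obs();print(o['eef_pos'],o['joints'],o['time'],o['contact_force'])
for n,s in S.items():
  for q in bot.pinpoint('cap',s)[:2]: print(n,np.round(q['pixel'],1),round(q['score'],2),onz(s,q['pixel'],0))
  for q in bot.outline_of('cap',s)[:2]:
    c=max(cv2.findContours(q['region'].astype(np.uint8),0,1)[0],key=len).reshape(-1,2)
    hc=cv2.convexHull(c); th=np.linspace(0,2*np.pi,60,endpoint=False)
    def f(p):
        pts=np.array([proj(s,[p[0]+.0293*np.cos(a),p[1]+.0293*np.sin(a),z]) for z in(0,.022) for a in th],np.float32)
        h=cv2.convexHull(pts)
        return [cv2.pointPolygonTest(h,(float(x),float(y)),True) for x,y in hc[:,0]]
    r=least_squares(f,[.48,-.292],diff_step=1e-3); print('fit',n,r.x,r.cost/len(hc),q['score'],q['bbox'])
E
python3 -m pendant '[{"rx":0,"ry":0,"rz":0,"claw":85,"x":-0.5,"y":-1.1,"z":0},{"rx":0,"ry":0,"rz":0,"claw":85,"x":-1,"y":-2.2,"z":0},{"rx":0,"ry":0,"rz":0,"claw":85,"x":-1.5,"y":-3.3,"z":0},{"rx":0,"ry":0,"rz":0,"claw":85,"x":-2,"y":-4.4,"z":0},{"rx":0,"ry":0,"rz":0,"claw":85,"x":-2.5,"y":-5.5,"z":0},{"rx":0,"ry":0,"rz":0,"claw":85,"x":-3,"y":-6.6,"z":0},{"rx":0,"ry":0,"rz":0,"claw":85,"x":-3.5,"y":-7.6,"z":0},{"rx":0,"ry":0,"rz":0,"claw":85,"x":-4,"y":-8.6,"z":-0.3},{"rx":0,"ry":0,"rz":0,"claw":85,"x":-4.25,"y":-9.2,"z":-0.5},{"rx":0,"ry":0,"rz":0,"claw":85,"x":-4.25,"y":-9.25,"z":-0.5}]' 60
python3 look.py
```

```text
time: 3.25
eef_pos: [0.4751, -0.3754, 0.1976]
tcp_rot: [0.708, -0.005, 0.002, -0.706]
contact_force: [-0.6, 0.4, 1.1]
gripper_width: 0.995
[ 0.4777 -0.3727  0.1981] [ 0.3994  0.3227  0.2357  1.7372 -0.0821  1.0924  0.6554] 3.3 [ 0.1489 -0.3818 -0.1243]
wrist [285.4  94.2] 0.73 [ 0.4844 -0.2886  0.    ]
fit wrist [ 0.4813 -0.2906] 0.06464864961074204 0.77 [283.9, 95.0, 61.5, 66.9]
```

```bash
python3 -m pendant '[{"rx":0,"ry":0,"rz":0,"claw":85,"x":0.04,"y":1,"z":0},{"rx":0,"ry":0,"rz":0,"claw":85,"x":0.04,"y":1.99,"z":-0.5},{"rx":0,"ry":0,"rz":0,"claw":85,"x":0.04,"y":1.99,"z":-1.4},{"rx":0,"ry":0,"rz":0,"claw":85,"x":0.04,"y":1.99,"z":-2.4},{"rx":0,"ry":0,"rz":0,"claw":85,"x":0.04,"y":1.99,"z":-3.3},{"rx":0,"ry":0,"rz":0,"claw":85,"x":0.04,"y":1.99,"z":-4},{"rx":0,"ry":0,"rz":0,"claw":85,"x":0.04,"y":1.99,"z":-4.4},{"rx":0,"ry":0,"rz":0,"claw":85,"x":0.04,"y":1.99,"z":-4.7},{"rx":0,"ry":0,"rz":0,"claw":85,"x":0.04,"y":1.99,"z":-4.7},{"rx":0,"ry":0,"rz":0,"claw":85,"x":0.04,"y":1.99,"z":-4.7}]' 60
python3 -m pendant '[{"rx":0,"ry":0,"rz":0,"claw":70,"x":0,"y":0,"z":0},{"rx":0,"ry":0,"rz":0,"claw":62,"x":0,"y":0,"z":0},{"rx":0,"ry":0,"rz":0,"claw":50,"x":0,"y":0,"z":0},{"rx":0,"ry":0,"rz":0,"claw":50,"x":0,"y":0,"z":0},{"rx":0,"ry":0,"rz":0,"claw":50,"x":0,"y":0,"z":0},{"rx":0,"ry":0,"rz":0,"claw":50,"x":0,"y":0,"z":0},{"rx":0,"ry":0,"rz":0,"claw":50,"x":0,"y":0,"z":0},{"rx":0,"ry":0,"rz":0,"claw":50,"x":0,"y":0,"z":0},{"rx":0,"ry":0,"rz":0,"claw":50,"x":0,"y":0,"z":0},{"rx":0,"ry":0,"rz":0,"claw":50,"x":0,"y":0,"z":0}]' 60
python3 - <<'E'
from h import *
s=bot.snapshot('wrist');cv2.imwrite('pics/d.png',s['pixels'][:,:,::-1])
print(bot.get_obs())
E
```

```text
time: 4.4
eef_pos: [0.483, -0.2897, 0.0115]
tcp_rot: [0.707, 0.001, -0.0, -0.707]
contact_force: [-0.1, -1.3, 0.5]
gripper_width: 0.994
time: 5.4
eef_pos: [0.4816, -0.2904, 0.0106]
tcp_rot: [-0.707, 0.0, 0.0, 0.707]
contact_force: [-0.5, -0.2, -0.4]
gripper_width: 0.584
{'time': 5.45, 'joints': array([ 0.3327331 ,  0.49822302,  0.16254165,  1.95050342, -0.12005163,
        0.70200449,  0.56775357]), 'joint_velocities': array([-1.57911111e-04, -4.74420002e-05,  1.66053134e-03,  1.15542306e-03,
       -2.64237545e-03, -7.02038497e-04, -1.12207989e-03]), 'joint_efforts': array([ 2.56555475e-03, -4.04662085e+01,  2.68640645e+00, -1.74603724e+01,
        7.55986897e-03,  2.05960037e-03, -3.93814389e-05]), 'eef_pos': array([ 0.48162126, -0.29035229,  0.01065665]), 'tcp_rot': array([-7.07100261e-01, -2.73232847e-05,  4.37316018e-05,  7.07113300e-01]), 'contact_force': array([-0.73945208,  0.16131485, -0.52147956]), 'wrist_torque': array([-0.03852109,  0.02823858, -0.00640076]), 'gripper_width': 0.5850290790010547}
```

View pics/d.png

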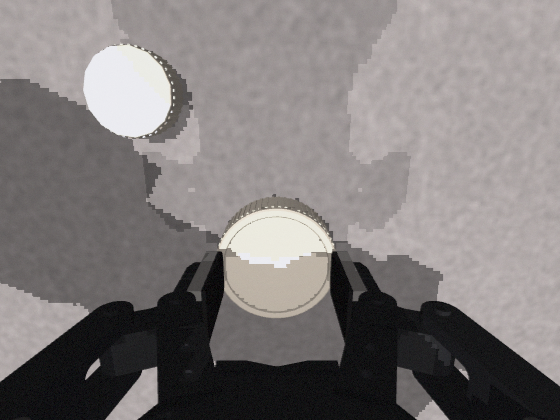

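The picture shows the wide cap at about (276,260), centred between the pads. The reported opening equals the 50 mm I commanded, so I close further to check that it is really held, then lift.

```bash
python3 -m pendant '[{"rx":0,"ry":0,"rz":0,"claw":30,"x":0,"y":0,"z":0},{"rx":0,"ry":0,"rz":0,"claw":30,"x":0,"y":0,"z":0},{"rx":0,"ry":0,"rz":0,"claw":30,"x":0,"y":0,"z":0},{"rx":0,"ry":0,"rz":0,"claw":30,"x":0,"y":0,"z":0},{"rx":0,"ry":0,"rz":0,"claw":30,"x":0,"y":0,"z":0},{"rx":0,"ry":0,"rz":0,"claw":30,"x":0,"y":0,"z":0},{"rx":0,"ry":0,"rz":0,"claw":30,"x":0,"y":0,"z":0},{"rx":0,"ry":0,"rz":0,"claw":30,"x":0,"y":0,"z":0},{"rx":0,"ry":0,"rz":0,"claw":30,"x":0,"y":0,"z":0},{"rx":0,"ry":0,"rz":0,"claw":30,"x":0,"y":0,"z":0}]' 60
python3 - <<'E'
from h import *
s=bot.snapshot('wrist');cv2.imwrite('pics/e.png',s['pixels'][:,:,::-1])
o=bot.get_obs();print(o['gripper_width'],o['contact_force'],o['eef_pos'])
r=bot.outline_of('cap',s); print([(q['bbox'],q['score']) for q in r])
for t in ('cap','small_cap'):
  for q in bot.pinpoint(t,s): print(t,q['pixel'],q['score'],onz(s,q['pixel'],0))
E
```

```text
time: 6.45
eef_pos: [0.4816, -0.2904, 0.0106]
tcp_rot: [-0.707, 0.0, 0.0, 0.707]
contact_force: [-0.2, 0.3, -0.6]
gripper_width: 0.352
0.3526655733393795 [ 0.29527472  0.53442504 -0.08722403] [ 0.4816033  -0.29037977  0.01067798]
[([277.2, 257.9, 119.4, 120.1], 0.78)]
cap [277.0, 248.0] 0.64 [ 0.48213673 -0.29048676  0.        ]
small_cap [141.6, 94.4] 0.64 [ 0.41750284 -0.21124424  0.        ]
```

View pics/e.png

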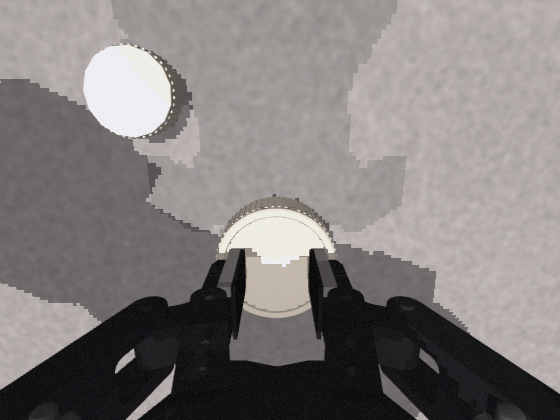

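The picture shows the pads at about (240,250) and (313,250), closed over the top of the cap, so they were too high to hold it. I measure how high the fingertips really are before going lower.

```bash
python3 - <<'E'
from h import *
np.set_printoptions(precision=1,suppress=True)
w=bot.snapshot('wrist'); print(bot.get_obs()['eef_pos'])
for z in (.0,.01,.02,.03,.04,.05): print(z,proj(w,[.4816-.015,-.2904+.011,z]),proj(w,[.4816+.015,-.2904+.011,z]))
for z in(0,.022): print('cap top/bot edges',z,[proj(w,[.4815+dx,-.2905+dy,z]) for dx,dy in((-.0293,0),(.0293,0),(0,.0293),(0,-.0293))])
a=[]
for n in('scene','side'):
    s=bot.snapshot(n); u,v=proj(s,[.4816,-.2904,.03]).astype(int)
    c=s['pixels'][v-50:v+50,u-50:u+50,::-1]; a.append(cv2.resize(c,(400,400),interpolation=2))
    for z in (0,.022): print(n,(proj(s,[.4815,-.2905,z])-[u-50,v-50])*4)
cv2.imwrite('pics/f.png',np.hstack(a))
E
```

```text
[ 0.5 -0.3  0. ]
0.0 [248.  228.9] [304.  228.9]
0.01 [246.4 235.7] [305.6 235.7]
0.02 [244.5 243.4] [307.4 243.4]
0.03 [242.4 252.1] [309.4 252.1]
0.04 [240.1 262. ] [311.7 262. ]
0.05 [237.4 273.4] [314.4 273.4]
cap top/bot edges 0 [array([222., 248.]), array([329.6, 248. ]), array([275.8, 195.9]), array([275.8, 295.5])]
cap top/bot edges 0.022 [array([214.8, 266.4]), array([336.7, 266.5]), array([275.7, 208.1]), array([275.8, 319.1])]
scene [211.3 240.7]
scene [202.9 212.6]
side [201.  249.9]
side [202.  214.3]
```

View pics/f.png

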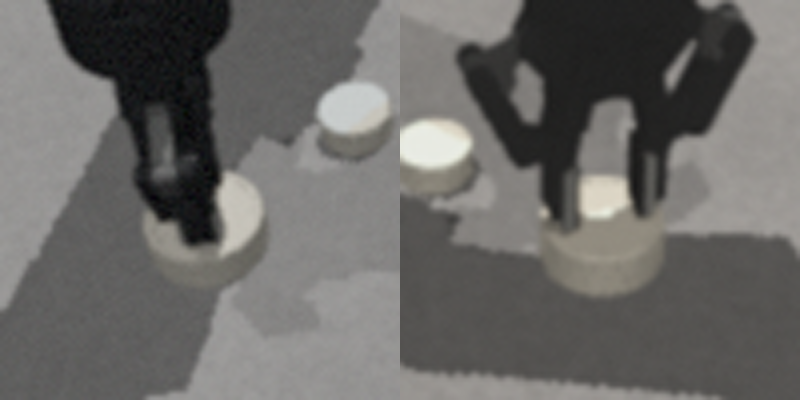

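The tips stand about 28–30 mm above the counter, roughly 18 mm behind the reported TCP. That disagrees with the stated 8 mm ahead, so I reopen, go 22 mm lower while checking the force, and close again.

```bash
python3 -m pendant '[{"rx":0,"ry":0,"rz":0,"claw":70,"x":0,"y":0,"z":0},{"rx":0,"ry":0,"rz":0,"claw":70,"x":0,"y":0,"z":0},{"rx":0,"ry":0,"rz":0,"claw":70,"x":0,"y":0,"z":0},{"rx":0,"ry":0,"rz":0,"claw":70,"x":0,"y":0,"z":0},{"rx":0,"ry":0,"rz":0,"claw":70,"x":0,"y":0,"z":0},{"rx":0,"ry":0,"rz":0,"claw":70,"x":0,"y":0,"z":-0.15},{"rx":0,"ry":0,"rz":0,"claw":70,"x":0,"y":0,"z":-0.3},{"rx":0,"ry":0,"rz":0,"claw":70,"x":0,"y":0,"z":-0.45},{"rx":0,"ry":0,"rz":0,"claw":70,"x":0,"y":0,"z":-0.55},{"rx":0,"ry":0,"rz":0,"claw":70,"x":0,"y":0,"z":-0.55}]' 60
python3 -m pendant '[{"rx":0,"ry":0,"rz":0,"claw":50,"x":0,"y":0,"z":0},{"rx":0,"ry":0,"rz":0,"claw":50,"x":0,"y":0,"z":0},{"rx":0,"ry":0,"rz":0,"claw":50,"x":0,"y":0,"z":0},{"rx":0,"ry":0,"rz":0,"claw":50,"x":0,"y":0,"z":0},{"rx":0,"ry":0,"rz":0,"claw":50,"x":0,"y":0,"z":0},{"rx":0,"ry":0,"rz":0,"claw":50,"x":0,"y":0,"z":0},{"rx":0,"ry":0,"rz":0,"claw":50,"x":0,"y":0,"z":0},{"rx":0,"ry":0,"rz":0,"claw":50,"x":0,"y":0,"z":0},{"rx":0,"ry":0,"rz":0,"claw":50,"x":0,"y":0,"z":0},{"rx":0,"ry":0,"rz":0,"claw":50,"x":0,"y":0,"z":0}]' 60
python3 - <<'E'
from h import *
a=[]
for n in('scene','side'):
    s=bot.snapshot(n); u,v=proj(s,[.4816,-.2904,.03]).astype(int)
    c=s['pixels'][v-50:v+50,u-50:u+50,::-1]; a.append(cv2.resize(c,(400,400),interpolation=2))
cv2.imwrite('pics/g.png',np.hstack(a))
o=bot.get_obs();print(o['gripper_width']*85.4,o['contact_force'],o['eef_pos'],o['time'])
E
```

```text
time: 7.8
eef_pos: [0.4807, -0.2899, -0.0124]
tcp_rot: [-0.707, 0.001, 0.001, 0.707]
contact_force: [-0.6, 0.2, 0.3]
gripper_width: 0.818
time: 8.8
eef_pos: [0.4821, -0.2907, -0.011]
tcp_rot: [0.707, 0.0, 0.0, -0.707]
contact_force: [0.4, -0.6, 3.7]
gripper_width: 0.666
56.98919967026058 [ 0.77210079 -0.41223889  4.21384691] [ 0.48205528 -0.29067965 -0.01098171] 8.9
```

View pics/g.png

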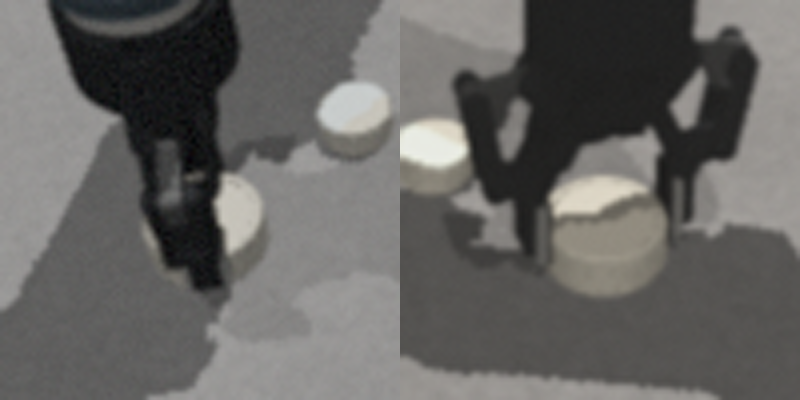

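The cap is now gripped: the fingers stopped at 57 mm, and in the side view the pads at (540,235) and (675,215) hold its rim. I lift it and carry it to where the wrist camera can see the jar.

```bash
python3 -m pendant '[{"rx":0,"ry":0,"rz":0,"claw":50,"x":0,"y":0,"z":0.6},{"rx":0,"ry":0,"rz":0,"claw":50,"x":0,"y":0,"z":1.6},{"rx":0,"ry":0,"rz":0,"claw":50,"x":0.1,"y":0.5,"z":2.6},{"rx":0,"ry":0,"rz":0,"claw":50,"x":0.3,"y":1.4,"z":3.2},{"rx":0,"ry":0,"rz":0,"claw":50,"x":0.6,"y":2.5,"z":3.6},{"rx":0,"ry":0,"rz":0,"claw":50,"x":0.85,"y":3.6,"z":4},{"rx":0,"ry":0,"rz":0,"claw":50,"x":1.1,"y":4.7,"z":4.4},{"rx":0,"ry":0,"rz":0,"claw":50,"x":1.35,"y":5.8,"z":4.4},{"rx":0,"ry":0,"rz":0,"claw":50,"x":1.6,"y":6.8,"z":4.4},{"rx":0,"ry":0,"rz":0,"claw":50,"x":1.71,"y":7.26,"z":4.4}]' 60
python3 -m pendant '[{"rx":0,"ry":0,"rz":0,"claw":50,"x":0,"y":0,"z":0},{"rx":0,"ry":0,"rz":0,"claw":50,"x":0,"y":0,"z":0},{"rx":0,"ry":0,"rz":0,"claw":50,"x":0,"y":0,"z":0},{"rx":0,"ry":0,"rz":0,"claw":50,"x":0,"y":0,"z":0},{"rx":0,"ry":0,"rz":0,"claw":50,"x":0,"y":0,"z":0},{"rx":0,"ry":0,"rz":0,"claw":50,"x":0,"y":0,"z":0},{"rx":0,"ry":0,"rz":0,"claw":50,"x":0,"y":0,"z":0},{"rx":0,"ry":0,"rz":0,"claw":50,"x":0,"y":0,"z":0},{"rx":0,"ry":0,"rz":0,"claw":50,"x":0,"y":0,"z":0},{"rx":0,"ry":0,"rz":0,"claw":50,"x":0,"y":0,"z":0}]' 60
python3 - <<'E'
from h import *
np.set_printoptions(precision=4,suppress=True)
S={n:bot.snapshot(n) for n in('wrist','scene','side')}
cv2.imwrite('pics/h.png',S['wrist']['pixels'][:,:,::-1])
o=bot.get_obs();print(o['gripper_width']*85.4,o['contact_force'],o['eef_pos'],o['joints'],o['time'])
ob=[]
for n,s in S.items():
  for t,z in(('jar_mouth',.114),('jar',.004),('tray',0)):
    for q in bot.pinpoint(t,s)[:2]: print(n,t,np.round(q['pixel'],1),round(q['score'],2),onz(s,q['pixel'],z))
  for q in bot.outline_of('cap',s)[:2]: print(n,'cap',q['bbox'],round(q['score'],2), proj(s,o['eef_pos']+[0,0,.011]))
E
```

```text
time: 9.9
eef_pos: [0.5493, 0.0063, 0.1637]
tcp_rot: [-0.706, -0.002, 0.003, 0.708]
contact_force: [-0.1, 0.4, -1.1]
gripper_width: 0.666
time: 10.9
eef_pos: [0.55, 0.0001, 0.1647]
tcp_rot: [-0.707, -0.0, 0.0, 0.707]
contact_force: [0.3, 0.5, 0.4]
gripper_width: 0.663
56.75368722533629 [ 1.1455 -0.2297  0.123 ] [0.55   0.0001 0.1646] [-0.1102  0.2527  0.0399  1.8936 -0.0119  0.9956 -0.0649] 11.05
wrist jar_mouth [283.1 107.9] 0.96 [0.5542 0.0733 0.114 ]
wrist jar [281.6 106.1] 0.59 [0.5549 0.0754 0.004 ]
wrist tray [246.6  12.3] 0.64 [0.5244 0.1529 0.    ]
wrist cap [275.5, 277.4, 134.8, 141.3] 0.7 [275.8905 265.9353]
wrist cap [283.2, 104.6, 99.9, 105.8] 0.31 [275.8905 265.9353]
scene jar_mouth [366.7 182. ] 0.62 [0.551  0.0699 0.114 ]
scene jar [358.6 218.2] 0.75 [0.5456 0.07   0.004 ]
scene jar [419.5 188.3] 0.33 [0.4907 0.2239 0.004 ]
scene tray [394.3 206.7] 0.88 [0.5271 0.1539 0.    ]
scene tray [196.  315.3] 0.51 [ 0.6956 -0.2661  0.    ]
scene cap [331.8, 157.8, 35.6, 31.8] 0.94 [332.2316 161.9259]
side jar_mouth [267.8 174.1] 0.78 [0.5529 0.0688 0.114 ]
side jar [266.  210.2] 0.96 [0.552  0.0809 0.004 ]
side tray [247.3 199. ] 0.79 [0.5206 0.1618 0.    ]
side cap [275.1, 160.1, 25.5, 24.3] 0.57 [274.7973 162.0391]
side cap [266.9, 185.5, 30.5, 27.2] 0.22 [274.7973 162.0391]
```

View pics/h.png

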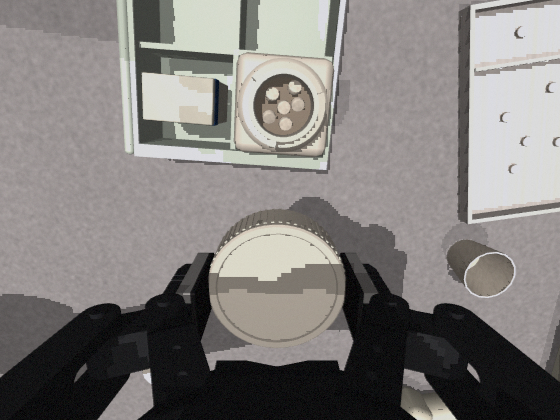

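The picture shows the cap held level between the pads at about (277,280), and the open jar with its neck at about (283,105). I refine both centres in the same wrist view, so the calibration bias cancels.

```bash
python3 - <<'E'
from h import *
np.set_printoptions(precision=4,suppress=True)
s=bot.snapshot('wrist'); im=s['pixels'][:,:,::-1].copy(); e=bot.get_obs()['eef_pos']
th=np.linspace(0,2*np.pi,90)
circ=lambda x,y,z,r:np.array([proj(s,[x+r*np.cos(a),y+r*np.sin(a),z]) for a in th],np.float32)
h=cv2.convexHull(np.vstack([circ(e[0],e[1],e[2]+.011+z,.0293) for z in(0,.022)]))
print('pred cap bbox',cv2.boundingRect(h)); q=bot.outline_of('cap',s)[0]; print(q['bbox'])
t=circ(e[0],e[1],e[2]+.033,.0293); print('top pred x',t[:,0].min(),t[:,0].max(),'y',t[:,1].min(),t[:,1].max())
for q in bot.outline_of('jar',s)[:2]: print('jar',q['bbox'],q['score'])
big=cv2.resize(im,None,fx=4,fy=4,interpolation=2)
for r,c,z in((.021,(0,0,255),.114),(.0252,(0,255,0),.105)): cv2.polylines(big,[(circ(.5542,.0735,z,r)*4+2).astype(np.int32)],True,c,1)
d=.0335
for z,c in((.084,(255,0,0)),): cv2.polylines(big,[np.array([proj(s,[.5542+a*d,.0735+b*d,z])*4+2 for a,b in((-1,-1),(1,-1),(1,1),(-1,1))],np.int32)],True,c,1)
cv2.imwrite('pics/i.png',big[160:680,860:1400])
E
```

```text
pred cap bbox (205, 207, 142, 142)
[275.6, 278.6, 133.5, 139.2]
top pred x 205.59079 346.17828 y 223.61299 348.68713
jar [282.9, 106.1, 100.4, 108.2] 0.65
```

View pics/i.png

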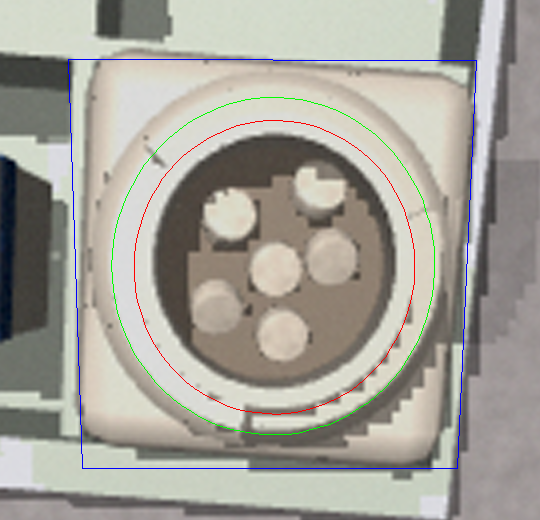

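Overlay check: the rim hole is centred at about (275,260) in the crop, 7 crop pixels (1 mm) above my model circle, so I take the mouth as (0.5542, 0.0745). I move over it and stop just above contact.

```bash
python3 -m pendant '[{"rx":0,"ry":0,"rz":0,"claw":50,"x":0.05,"y":0.6,"z":0},{"rx":0,"ry":0,"rz":0,"claw":50,"x":0.1,"y":1.3,"z":0},{"rx":0,"ry":0,"rz":0,"claw":50,"x":0.105,"y":1.86,"z":0},{"rx":0,"ry":0,"rz":0,"claw":50,"x":0.105,"y":1.86,"z":-0.4},{"rx":0,"ry":0,"rz":0,"claw":50,"x":0.105,"y":1.86,"z":-0.9},{"rx":0,"ry":0,"rz":0,"claw":50,"x":0.105,"y":1.86,"z":-1.2},{"rx":0,"ry":0,"rz":0,"claw":50,"x":0.105,"y":1.86,"z":-1.4},{"rx":0,"ry":0,"rz":0,"claw":50,"x":0.105,"y":1.86,"z":-1.55},{"rx":0,"ry":0,"rz":0,"claw":50,"x":0.105,"y":1.86,"z":-1.67},{"rx":0,"ry":0,"rz":0,"claw":50,"x":0.105,"y":1.86,"z":-1.67}]' 60
python3 -m pendant '[{"rx":0,"ry":0,"rz":0,"claw":50,"x":0,"y":0,"z":0},{"rx":0,"ry":0,"rz":0,"claw":50,"x":0,"y":0,"z":0},{"rx":0,"ry":0,"rz":0,"claw":50,"x":0,"y":0,"z":-0.02},{"rx":0,"ry":0,"rz":0,"claw":50,"x":0,"y":0,"z":-0.04},{"rx":0,"ry":0,"rz":0,"claw":50,"x":0,"y":0,"z":-0.06},{"rx":0,"ry":0,"rz":0,"claw":50,"x":0,"y":0,"z":-0.08},{"rx":0,"ry":0,"rz":0,"claw":50,"x":0,"y":0,"z":-0.1},{"rx":0,"ry":0,"rz":0,"claw":50,"x":0,"y":0,"z":-0.1},{"rx":0,"ry":0,"rz":0,"claw":50,"x":0,"y":0,"z":-0.1},{"rx":0,"ry":0,"rz":0,"claw":50,"x":0,"y":0,"z":-0.1}]' 60
python3 - <<'E'
from h import *
s=bot.snapshot('side');w=bot.snapshot('wrist');o=bot.get_obs();print(o)
u,v=proj(s,[.554,.0745,.1]).astype(int)
cv2.imwrite('pics/j.png',np.hstack([cv2.resize(s['pixels'][v-40:v+40,u-40:u+40,::-1],(400,400),interpolation=2),cv2.resize(w['pixels'][150:360,170:380,::-1],(400,400))]))
E
```

```text
time: 12.8
eef_pos: [0.554, 0.0742, 0.0975]
tcp_rot: [0.707, -0.0, -0.0, -0.707]
contact_force: [-0.0, -0.1, -0.8]
gripper_width: 0.66
time: 13.8
eef_pos: [0.5542, 0.0744, 0.0939]
tcp_rot: [-0.707, -0.0, 0.0, 0.707]
contact_force: [0.6, 0.1, -0.1]
gripper_width: 0.666
{'time': 13.9, 'joints': array([-2.04620625e-01,  3.60814722e-01, -3.19394271e-03,  1.91969623e+00,
        1.45499326e-03,  8.60965693e-01, -2.08450196e-01]), 'joint_velocities': array([ 3.86349426e-04, -8.12780160e-05, -2.45274346e-04,  1.01880363e-03,
       -4.54250331e-04,  1.64221400e-04, -1.25573239e-03]), 'joint_efforts': array([-9.00886953e-04, -3.82441556e+01,  5.17636836e-01, -2.07716113e+01,
        8.90160736e-03,  1.93331871e-03, -5.29821307e-06]), 'eef_pos': array([0.55426639, 0.07445654, 0.09391849]), 'tcp_rot': array([-7.07089861e-01, -7.69118780e-05, -1.38699089e-06,  7.07123697e-01]), 'contact_force': array([-0.00520356, -0.02214151, -0.2815721 ]), 'wrist_torque': array([ 0.00407634, -0.049342  ,  0.03775715]), 'gripper_width': 0.6675765019825585}
```

```bash
python3 -m pendant '[{"rx":0,"ry":0,"rz":0,"claw":50,"x":0,"y":0,"z":-0.01},{"rx":0,"ry":0,"rz":0,"claw":50,"x":0,"y":0,"z":-0.02},{"rx":0,"ry":0,"rz":0,"claw":50,"x":0,"y":0,"z":-0.03},{"rx":0,"ry":0,"rz":0,"claw":50,"x":0,"y":0,"z":-0.04},{"rx":0,"ry":0,"rz":0,"claw":50,"x":0,"y":0,"z":-0.05},{"rx":0,"ry":0,"rz":0,"claw":50,"x":0,"y":0,"z":-0.05},{"rx":0,"ry":0,"rz":0,"claw":50,"x":0,"y":0,"z":-0.05},{"rx":0,"ry":0,"rz":0,"claw":50,"x":0,"y":0,"z":-0.05},{"rx":0,"ry":0,"rz":0,"claw":50,"x":0,"y":0,"z":-0.05},{"rx":0,"ry":0,"rz":0,"claw":50,"x":0,"y":0,"z":-0.05}]' 60
```

```text
time: 14.9
eef_pos: [0.5542, 0.0744, 0.0919]
tcp_rot: [-0.707, -0.0, 0.0, 0.707]
contact_force: [-0.2, -0.7, 0.4]
gripper_width: 0.667
```

View pics/j.png

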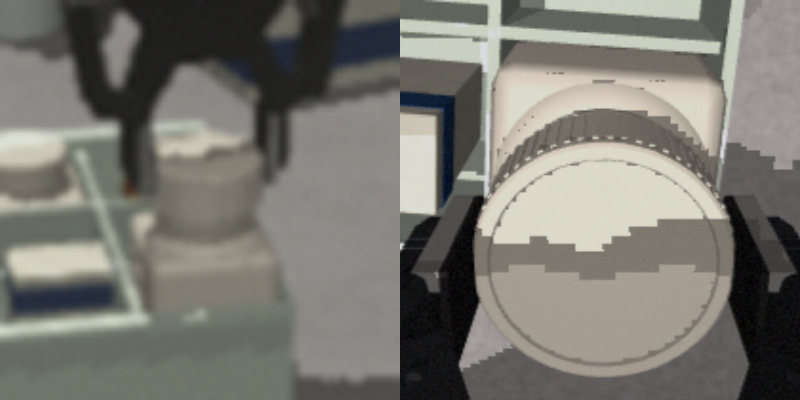

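The picture shows the cap level over the jar neck, centred in both views: side at (205,190), wrist at (605,240). There is no contact yet, so I keep descending.

```bash
python3 -m pendant '[{"rx":0,"ry":0,"rz":0,"claw":50,"x":0,"y":0,"z":-0.01},{"rx":0,"ry":0,"rz":0,"claw":50,"x":0,"y":0,"z":-0.02},{"rx":0,"ry":0,"rz":0,"claw":50,"x":0,"y":0,"z":-0.03},{"rx":0,"ry":0,"rz":0,"claw":50,"x":0,"y":0,"z":-0.04},{"rx":0,"ry":0,"rz":0,"claw":50,"x":0,"y":0,"z":-0.05},{"rx":0,"ry":0,"rz":0,"claw":50,"x":0,"y":0,"z":-0.05},{"rx":0,"ry":0,"rz":0,"claw":50,"x":0,"y":0,"z":-0.05},{"rx":0,"ry":0,"rz":0,"claw":50,"x":0,"y":0,"z":-0.05},{"rx":0,"ry":0,"rz":0,"claw":50,"x":0,"y":0,"z":-0.05},{"rx":0,"ry":0,"rz":0,"claw":50,"x":0,"y":0,"z":-0.05}]' 60
```

```text
time: 15.9
eef_pos: [0.5542, 0.0744, 0.0899]
tcp_rot: [-0.707, -0.0, -0.0, 0.707]
contact_force: [-0.1, 1.2, -0.3]
gripper_width: 0.664
```

```bash
python3 -m pendant '[{"rx":0,"ry":0,"rz":0,"claw":50,"x":0,"y":0,"z":-0.01},{"rx":0,"ry":0,"rz":0,"claw":50,"x":0,"y":0,"z":-0.02},{"rx":0,"ry":0,"rz":0,"claw":50,"x":0,"y":0,"z":-0.03},{"rx":0,"ry":0,"rz":0,"claw":50,"x":0,"y":0,"z":-0.04},{"rx":0,"ry":0,"rz":0,"claw":50,"x":0,"y":0,"z":-0.05},{"rx":0,"ry":0,"rz":0,"claw":50,"x":0,"y":0,"z":-0.05},{"rx":0,"ry":0,"rz":0,"claw":50,"x":0,"y":0,"z":-0.05},{"rx":0,"ry":0,"rz":0,"claw":50,"x":0,"y":0,"z":-0.05},{"rx":0,"ry":0,"rz":0,"claw":50,"x":0,"y":0,"z":-0.05},{"rx":0,"ry":0,"rz":0,"claw":50,"x":0,"y":0,"z":-0.05}]' 60
```

```text
time: 16.9
eef_pos: [0.5544, 0.0745, 0.0892]
tcp_rot: [-0.707, -0.0, -0.0, 0.707]
contact_force: [-2.5, 0.0, 7.8]
gripper_width: 0.667
```

Contact: 7.8 N up at TCP z 0.0892, so the lugs are on the ramp about 4 mm below the thread starts, roughly 70° back to go. I turn counter-clockwise while following the climb.

```bash
python3 -m pendant '[{"rx":0,"ry":0,"rz":0.6,"claw":50,"x":0,"y":0,"z":0.016},{"rx":0,"ry":0,"rz":1.2,"claw":50,"x":0,"y":0,"z":0.022},{"rx":0,"ry":0,"rz":1.8,"claw":50,"x":0,"y":0,"z":0.028},{"rx":0,"ry":0,"rz":2.4,"claw":50,"x":0,"y":0,"z":0.034},{"rx":0,"ry":0,"rz":3,"claw":50,"x":0,"y":0,"z":0.04},{"rx":0,"ry":0,"rz":3.6,"claw":50,"x":0,"y":0,"z":0.046},{"rx":0,"ry":0,"rz":4.2,"claw":50,"x":0,"y":0,"z":0.052},{"rx":0,"ry":0,"rz":4.8,"claw":50,"x":0,"y":0,"z":0.058},{"rx":0,"ry":0,"rz":5,"claw":50,"x":0,"y":0,"z":0.06},{"rx":0,"ry":0,"rz":5,"claw":50,"x":0,"y":0,"z":0.06}]' 60
python3 -c "
from plant import bot
o=bot.get_obs();print(o['contact_force'],o['wrist_torque'],o['eef_pos'],o['joints'][6])"
```

```text
time: 17.9
eef_pos: [0.5544, 0.0751, 0.0913]
tcp_rot: [-0.664, -0.242, 0.242, 0.665]
contact_force: [-2.5, 0.0, 4.7]
gripper_width: 0.666
[-2.54876982  0.00550746  4.70016165] [ 0.09361052  0.43251879 -0.02917081] [0.55441896 0.07513896 0.09128762] 0.43883803062396826
```

```bash
python3 -m pendant '[{"rx":0,"ry":0,"rz":0.4,"claw":50,"x":-0.005,"y":0,"z":0.004},{"rx":0,"ry":0,"rz":0.8,"claw":50,"x":-0.01,"y":0,"z":0.008},{"rx":0,"ry":0,"rz":1.2,"claw":50,"x":-0.01,"y":0,"z":0.012},{"rx":0,"ry":0,"rz":1.6,"claw":50,"x":-0.01,"y":0,"z":0.016},{"rx":0,"ry":0,"rz":2,"claw":50,"x":-0.01,"y":0,"z":0.02},{"rx":0,"ry":0,"rz":2,"claw":50,"x":-0.01,"y":0,"z":0.02},{"rx":0,"ry":0,"rz":2,"claw":50,"x":-0.01,"y":0,"z":0.02},{"rx":0,"ry":0,"rz":2,"claw":50,"x":-0.01,"y":0,"z":0.02},{"rx":0,"ry":0,"rz":2,"claw":50,"x":-0.01,"y":0,"z":0.02},{"rx":0,"ry":0,"rz":2,"claw":50,"x":-0.01,"y":0,"z":0.02}]' 60
```

```text
time: 18.9
eef_pos: [0.5543, 0.0748, 0.0921]
tcp_rot: [0.624, 0.332, -0.332, -0.624]
contact_force: [-2.0, -0.1, 5.0]
gripper_width: 0.666
```

```bash
python3 -m pendant '[{"rx":0,"ry":0,"rz":0.5,"claw":50,"x":-0.005,"y":0,"z":0.005},{"rx":0,"ry":0,"rz":0.5,"claw":50,"x":-0.01,"y":0,"z":0.005},{"rx":0,"ry":0,"rz":0.5,"claw":50,"x":-0.01,"y":0,"z":0.005},{"rx":0,"ry":0,"rz":1,"claw":50,"x":-0.01,"y":0,"z":0.01},{"rx":0,"ry":0,"rz":1,"claw":50,"x":-0.01,"y":0,"z":0.01},{"rx":0,"ry":0,"rz":1,"claw":50,"x":-0.01,"y":0,"z":0.01},{"rx":0,"ry":0,"rz":1.5,"claw":50,"x":-0.01,"y":0,"z":0.014},{"rx":0,"ry":0,"rz":1.5,"claw":50,"x":-0.01,"y":0,"z":0.014},{"rx":0,"ry":0,"rz":1.5,"claw":50,"x":-0.01,"y":0,"z":0.014},{"rx":0,"ry":0,"rz":1.5,"claw":50,"x":-0.01,"y":0,"z":0.014}]' 60
```

```text
time: 19.9
eef_pos: [0.5542, 0.0747, 0.0926]
tcp_rot: [0.586, 0.396, -0.395, -0.586]
contact_force: [-0.3, -0.1, 6.0]
gripper_width: 0.665
```

```bash
python3 -m pendant '[{"rx":0,"ry":0,"rz":0.5,"claw":50,"x":0,"y":0,"z":0.005},{"rx":0,"ry":0,"rz":0.5,"claw":50,"x":0,"y":0,"z":0.005},{"rx":0,"ry":0,"rz":0.5,"claw":50,"x":0,"y":0,"z":0.005},{"rx":0,"ry":0,"rz":0.5,"claw":50,"x":0,"y":0,"z":0.005},{"rx":0,"ry":0,"rz":1,"claw":50,"x":0,"y":0,"z":0.008},{"rx":0,"ry":0,"rz":1,"claw":50,"x":0,"y":0,"z":0.008},{"rx":0,"ry":0,"rz":1,"claw":50,"x":0,"y":0,"z":0.008},{"rx":0,"ry":0,"rz":1,"claw":50,"x":0,"y":0,"z":0.008},{"rx":0,"ry":0,"rz":1,"claw":50,"x":0,"y":0,"z":0.008},{"rx":0,"ry":0,"rz":1,"claw":50,"x":0,"y":0,"z":0.008}]' 60
```

```text
time: 20.9
eef_pos: [0.5536, 0.0743, 0.092]
tcp_rot: [0.557, 0.435, -0.435, -0.557]
contact_force: [-0.2, -0.1, 2.4]
gripper_width: 0.669
```

The force fell to 2.4 N and the tool settled onto its commanded position, which suggests the thread start has been passed. I turn a few degrees more and lower gently to test.

```bash
python3 -m pendant '[{"rx":0,"ry":0,"rz":0.3,"claw":50,"x":0,"y":0,"z":0},{"rx":0,"ry":0,"rz":0.6,"claw":50,"x":0,"y":0,"z":0},{"rx":0,"ry":0,"rz":0.6,"claw":50,"x":0,"y":0,"z":-0.01},{"rx":0,"ry":0,"rz":0.6,"claw":50,"x":0,"y":0,"z":-0.02},{"rx":0,"ry":0,"rz":0.6,"claw":50,"x":0,"y":0,"z":-0.03},{"rx":0,"ry":0,"rz":0.6,"claw":50,"x":0,"y":0,"z":-0.04},{"rx":0,"ry":0,"rz":0.6,"claw":50,"x":0,"y":0,"z":-0.05},{"rx":0,"ry":0,"rz":0.6,"claw":50,"x":0,"y":0,"z":-0.05},{"rx":0,"ry":0,"rz":0.6,"claw":50,"x":0,"y":0,"z":-0.05},{"rx":0,"ry":0,"rz":0.6,"claw":50,"x":0,"y":0,"z":-0.05}]' 60
python3 -c "
from plant import bot
o=bot.get_obs();print(o['contact_force'],o['wrist_torque'],o['eef_pos'],o['joints'][6])"
```

```text
time: 21.9
eef_pos: [0.5534, 0.0744, 0.09]
tcp_rot: [0.539, 0.458, -0.458, -0.538]
contact_force: [0.3, -0.3, -0.9]
gripper_width: 0.664
[ 0.34116204 -0.27766136 -0.8755324 ] [ 5.66536012e-03 -4.97428747e-05 -2.97813517e-02] [0.55341587 0.0744356  0.0899797 ] 1.0979534474593284
```

It has dropped off. There is no contact at z 0.090, so I lower onto the groove.

```bash
python3 -m pendant '[{"rx":0,"ry":0,"rz":0,"claw":50,"x":0,"y":0,"z":-0.012},{"rx":0,"ry":0,"rz":0,"claw":50,"x":0,"y":0,"z":-0.024},{"rx":0,"ry":0,"rz":0,"claw":50,"x":0,"y":0,"z":-0.036},{"rx":0,"ry":0,"rz":0,"claw":50,"x":0,"y":0,"z":-0.048},{"rx":0,"ry":0,"rz":0,"claw":50,"x":0,"y":0,"z":-0.06},{"rx":0,"ry":0,"rz":0,"claw":50,"x":0,"y":0,"z":-0.07},{"rx":0,"ry":0,"rz":0,"claw":50,"x":0,"y":0,"z":-0.08},{"rx":0,"ry":0,"rz":0,"claw":50,"x":0,"y":0,"z":-0.09},{"rx":0,"ry":0,"rz":0,"claw":50,"x":0,"y":0,"z":-0.09},{"rx":0,"ry":0,"rz":0,"claw":50,"x":0,"y":0,"z":-0.09}]' 60
python3 -c "
from plant import bot
o=bot.get_obs();print(o['contact_force'],o['wrist_torque'],o['eef_pos'],o['joints'][6])"
```

```text
time: 22.9
eef_pos: [0.5535, 0.0744, 0.0872]
tcp_rot: [0.539, 0.458, -0.458, -0.538]
contact_force: [-2.2, -0.7, 5.6]
gripper_width: 0.666
[-2.24809843 -0.71548868  5.5909696 ] [-0.12702883  0.49212216 -0.05659504] [0.55352469 0.07441012 0.08719725] 1.0964164236814071
```

Groove contact is at z 0.0872, 5.6 mm below the starts, as expected. Now I screw clockwise and follow the thread down.

```bash
python3 -m pendant '[{"rx":0,"ry":0,"rz":-0.5,"claw":50,"x":-0.005,"y":0,"z":-0.005},{"rx":0,"ry":0,"rz":-1,"claw":50,"x":-0.01,"y":0,"z":-0.01},{"rx":0,"ry":0,"rz":-1.5,"claw":50,"x":-0.01,"y":0,"z":-0.015},{"rx":0,"ry":0,"rz":-2,"claw":50,"x":-0.01,"y":0,"z":-0.02},{"rx":0,"ry":0,"rz":-2.5,"claw":50,"x":-0.01,"y":0,"z":-0.025},{"rx":0,"ry":0,"rz":-3,"claw":50,"x":-0.01,"y":0,"z":-0.031},{"rx":0,"ry":0,"rz":-3.5,"claw":50,"x":-0.01,"y":0,"z":-0.036},{"rx":0,"ry":0,"rz":-4,"claw":50,"x":-0.01,"y":0,"z":-0.041},{"rx":0,"ry":0,"rz":-4,"claw":50,"x":-0.01,"y":0,"z":-0.041},{"rx":0,"ry":0,"rz":-4,"claw":50,"x":-0.01,"y":0,"z":-0.041}]' 60
python3 -c "
from plant import bot
o=bot.get_obs();print(o['contact_force'],o['wrist_torque'],o['eef_pos'],o['joints'][6])"
```

```text
time: 23.9
eef_pos: [0.5545, 0.0743, 0.0856]
tcp_rot: [0.644, 0.294, -0.292, -0.643]
contact_force: [1.2, -0.9, 4.1]
gripper_width: 0.668
[ 1.22138174 -0.85466898  4.11143798] [-0.25361531 -0.29673784 -0.03019097] [0.55450073 0.07429631 0.0856136 ] 0.5813395326947498
```

```bash
python3 -m pendant '[{"rx":0,"ry":0,"rz":-0.5,"claw":50,"x":0.005,"y":0,"z":-0.005},{"rx":0,"ry":0,"rz":-1,"claw":50,"x":0.01,"y":0,"z":-0.01},{"rx":0,"ry":0,"rz":-1.5,"claw":50,"x":0.01,"y":0,"z":-0.015},{"rx":0,"ry":0,"rz":-2,"claw":50,"x":0.01,"y":0,"z":-0.02},{"rx":0,"ry":0,"rz":-2.5,"claw":50,"x":0.01,"y":0,"z":-0.025},{"rx":0,"ry":0,"rz":-3,"claw":50,"x":0.01,"y":0,"z":-0.031},{"rx":0,"ry":0,"rz":-3.5,"claw":50,"x":0.01,"y":0,"z":-0.036},{"rx":0,"ry":0,"rz":-4,"claw":50,"x":0.01,"y":0,"z":-0.041},{"rx":0,"ry":0,"rz":-4,"claw":50,"x":0.01,"y":0,"z":-0.041},{"rx":0,"ry":0,"rz":-4,"claw":50,"x":0.01,"y":0,"z":-0.041}]' 60
python3 -c "
from plant import bot
o=bot.get_obs();print(o['contact_force'],o['wrist_torque'],o['eef_pos'],o['joints'][6])"
```

```text
time: 24.9
eef_pos: [0.5544, 0.0737, 0.084]
tcp_rot: [0.7, 0.104, -0.103, -0.699]
contact_force: [0.3, -2.4, 5.3]
gripper_width: 0.667
[ 0.34916453 -2.42144481  5.31626314] [-0.39392246  0.0110194   0.01489448] [0.55436155 0.07373617 0.08401392] 0.0651918290711772
```

```bash
python3 -m pendant '[{"rx":0,"ry":0,"rz":-0.3,"claw":50,"x":0,"y":-0.005,"z":-0.003},{"rx":0,"ry":0,"rz":-0.6,"claw":50,"x":0,"y":-0.01,"z":-0.006},{"rx":0,"ry":0,"rz":-0.9,"claw":50,"x":0,"y":-0.01,"z":-0.008},{"rx":0,"ry":0,"rz":-1.2,"claw":50,"x":0,"y":-0.01,"z":-0.008},{"rx":0,"ry":0,"rz":-1.5,"claw":50,"x":0,"y":-0.01,"z":-0.008},{"rx":0,"ry":0,"rz":-1.8,"claw":50,"x":0,"y":-0.01,"z":-0.008},{"rx":0,"ry":0,"rz":-2.1,"claw":50,"x":0,"y":-0.01,"z":-0.008},{"rx":0,"ry":0,"rz":-2.4,"claw":50,"x":0,"y":-0.01,"z":-0.008},{"rx":0,"ry":0,"rz":-2.4,"claw":50,"x":0,"y":-0.01,"z":-0.008},{"rx":0,"ry":0,"rz":-2.4,"claw":50,"x":0,"y":-0.01,"z":-0.008}]' 60
python3 -c "
from plant import bot
o=bot.get_obs();print(o['contact_force'],o['wrist_torque'],o['eef_pos'],o['joints'][6])"
```

```text
time: 25.9
eef_pos: [0.5546, 0.074, 0.084]
tcp_rot: [-0.707, 0.014, -0.015, 0.707]
contact_force: [0.6, -0.6, 6.4]
gripper_width: 0.669
[ 0.64876773 -0.64149908  6.42148312] [-0.1869861   0.0633357  -0.02714539] [0.55455404 0.07399441 0.08399144] -0.2432977590361663
```

It stopped sinking at z 0.0840. I keep turning to hand-tight, watching the torque.

```bash
python3 -m pendant '[{"rx":0,"ry":0,"rz":-0.3,"claw":50,"x":0,"y":0,"z":0},{"rx":0,"ry":0,"rz":-0.6,"claw":50,"x":0,"y":0,"z":0},{"rx":0,"ry":0,"rz":-0.9,"claw":50,"x":0,"y":0,"z":0},{"rx":0,"ry":0,"rz":-1.2,"claw":50,"x":0,"y":0,"z":0},{"rx":0,"ry":0,"rz":-1.5,"claw":50,"x":0,"y":0,"z":0},{"rx":0,"ry":0,"rz":-1.8,"claw":50,"x":0,"y":0,"z":0},{"rx":0,"ry":0,"rz":-2,"claw":50,"x":0,"y":0,"z":0},{"rx":0,"ry":0,"rz":-2,"claw":50,"x":0,"y":0,"z":0},{"rx":0,"ry":0,"rz":-2,"claw":50,"x":0,"y":0,"z":0},{"rx":0,"ry":0,"rz":-2,"claw":50,"x":0,"y":0,"z":0}]' 60
python3 -c "
from plant import bot
o=bot.get_obs();print(o['contact_force'],o['wrist_torque'],o['eef_pos'],o['joints'][6])"
```

```text
time: 26.9
eef_pos: [0.5542, 0.0743, 0.0839]
tcp_rot: [-0.698, 0.112, -0.113, 0.698]
contact_force: [-0.3, -1.0, 6.7]
gripper_width: 0.664
[-0.34311536 -0.99211852  6.65833589] [-0.11441667  0.2581057  -0.00119268] [0.55420632 0.07433352 0.08392939] -0.5005035064448032
```

```bash
python3 -m pendant '[{"rx":0,"ry":0,"rz":-0.3,"claw":50,"x":0,"y":0,"z":0},{"rx":0,"ry":0,"rz":-0.6,"claw":50,"x":0,"y":0,"z":0},{"rx":0,"ry":0,"rz":-0.9,"claw":50,"x":0,"y":0,"z":0},{"rx":0,"ry":0,"rz":-1.2,"claw":50,"x":0,"y":0,"z":0},{"rx":0,"ry":0,"rz":-1.5,"claw":50,"x":0,"y":0,"z":0},{"rx":0,"ry":0,"rz":-1.8,"claw":50,"x":0,"y":0,"z":0},{"rx":0,"ry":0,"rz":-2,"claw":50,"x":0,"y":0,"z":0},{"rx":0,"ry":0,"rz":-2,"claw":50,"x":0,"y":0,"z":0},{"rx":0,"ry":0,"rz":-2,"claw":50,"x":0,"y":0,"z":0},{"rx":0,"ry":0,"rz":-2,"claw":50,"x":0,"y":0,"z":0}]' 60
python3 - <<'E'
from h import *
s=bot.snapshot('side');w=bot.snapshot('wrist')
o=bot.get_obs();print(o['contact_force'],o['wrist_torque'],o['eef_pos'],o['joints'][6],o['joint_efforts'][6])
u,v=proj(s,[.554,.0745,.1]).astype(int)
cv2.imwrite('pics/k.png',np.hstack([cv2.resize(s['pixels'][v-40:v+40,u-40:u+40,::-1],(400,400),interpolation=2),cv2.resize(w['pixels'][100:380,140:420,::-1],(400,400))]))
E
```

```text
time: 27.9
eef_pos: [0.5545, 0.0746, 0.0839]
tcp_rot: [-0.676, 0.207, -0.208, 0.676]
contact_force: [0.3, -0.5, 7.0]
gripper_width: 0.666
[-0.11142618 -0.58917437  5.4698744 ] [-0.05445181  0.08296793  0.5001404 ] [0.55453875 0.07456815 0.08390018] -0.7559424248443064 -0.52343325689435
```

View pics/k.png

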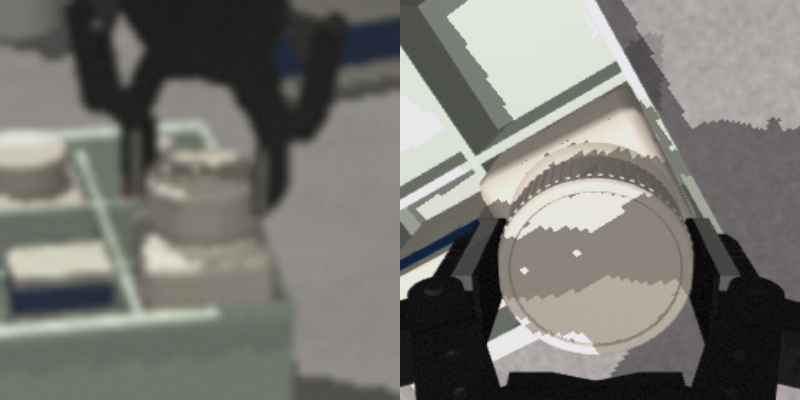

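The picture shows the cap level and low on the jar, covering the neck. The turning torque has risen to 0.5 Nm, so the cap is starting to tighten, and I give it a little more.

```bash
python3 -m pendant '[{"rx":0,"ry":0,"rz":-0.1,"claw":50,"x":0,"y":0,"z":0},{"rx":0,"ry":0,"rz":-0.2,"claw":50,"x":0,"y":0,"z":0},{"rx":0,"ry":0,"rz":-0.3,"claw":50,"x":0,"y":0,"z":0},{"rx":0,"ry":0,"rz":-0.4,"claw":50,"x":0,"y":0,"z":0},{"rx":0,"ry":0,"rz":-0.5,"claw":50,"x":0,"y":0,"z":0},{"rx":0,"ry":0,"rz":-0.5,"claw":50,"x":0,"y":0,"z":0},{"rx":0,"ry":0,"rz":-0.5,"claw":50,"x":0,"y":0,"z":0},{"rx":0,"ry":0,"rz":-0.5,"claw":50,"x":0,"y":0,"z":0},{"rx":0,"ry":0,"rz":-0.5,"claw":50,"x":0,"y":0,"z":0},{"rx":0,"ry":0,"rz":-0.5,"claw":50,"x":0,"y":0,"z":0}]' 60
python3 -c "
from plant import bot
o=bot.get_obs();print(o['contact_force'],o['wrist_torque'],o['eef_pos'],o['joints'][6],o['joint_efforts'][6])"
```

```text
time: 29.0
eef_pos: [0.5547, 0.0745, 0.0839]
tcp_rot: [-0.668, 0.229, -0.231, 0.669]
contact_force: [0.2, -0.4, 4.9]
gripper_width: 0.666
[ 0.2433442  -0.41694522  4.87123324] [-0.06284487  0.03457319  0.85305822] [0.55469141 0.07449603 0.08387612] -0.8190558704956176 -0.8537536114454269
```

0.85 Nm is a firm hand-tight. I release, go straight up, and check.

```bash
python3 -m pendant '[{"rx":0,"ry":0,"rz":0,"claw":50,"x":0,"y":0,"z":0.02},{"rx":0,"ry":0,"rz":0,"claw":66,"x":0,"y":0,"z":0.02},{"rx":0,"ry":0,"rz":0,"claw":76,"x":0,"y":0,"z":0.02},{"rx":0,"ry":0,"rz":0,"claw":76,"x":0,"y":0,"z":0.02},{"rx":0,"ry":0,"rz":0,"claw":76,"x":0,"y":0,"z":0.02},{"rx":0,"ry":0,"rz":0,"claw":76,"x":0,"y":0,"z":0.3},{"rx":0,"ry":0,"rz":0,"claw":76,"x":0,"y":0,"z":0.8},{"rx":0,"ry":0,"rz":0,"claw":76,"x":0,"y":-0.5,"z":1.5},{"rx":0,"ry":0,"rz":0,"claw":76,"x":0,"y":-1.5,"z":2.2},{"rx":0,"ry":0,"rz":0,"claw":76,"x":0,"y":-2.5,"z":2.5}]' 60
python3 -m pendant '[{"rx":0,"ry":0,"rz":1,"claw":76,"x":0,"y":0,"z":0},{"rx":0,"ry":0,"rz":2,"claw":76,"x":0,"y":0,"z":0},{"rx":0,"ry":0,"rz":3,"claw":76,"x":0,"y":0,"z":0},{"rx":0,"ry":0,"rz":4,"claw":76,"x":0,"y":0,"z":0},{"rx":0,"ry":0,"rz":4.8,"claw":76,"x":0,"y":0,"z":0},{"rx":0,"ry":0,"rz":4.8,"claw":76,"x":0,"y":0,"z":0},{"rx":0,"ry":0,"rz":4.8,"claw":76,"x":0,"y":0,"z":0},{"rx":0,"ry":0,"rz":4.8,"claw":76,"x":0,"y":0,"z":0},{"rx":0,"ry":0,"rz":4.8,"claw":76,"x":0,"y":0,"z":0},{"rx":0,"ry":0,"rz":4.8,"claw":76,"x":0,"y":0,"z":0}]' 60
python3 - <<'E'
from h import *
np.set_printoptions(precision=4,suppress=True)
s=bot.snapshot('side');w=bot.snapshot('wrist');o=bot.get_obs();print(o['contact_force'],o['eef_pos'],o['time'])
th=np.linspace(0,2*np.pi,60)
for n,t in(('side',s),('wrist',w)):
  for q in bot.pinpoint('cap',t)[:1]: print(n,q['pixel'],q['score'],onz(t,q['pixel'],.095))
  for q in bot.outline_of('cap',t)[:1]:
    h=cv2.convexHull(np.array([proj(t,[.5542+.0293*np.cos(a),.0745+.0293*np.sin(a),z]) for z in(.095,.117) for a in th],np.float32)); x,y,ww,hh=cv2.boundingRect(h)
    print(n,q['bbox'],'pred home',x+ww/2,y+hh/2,ww,hh)
u,v=proj(s,[.554,.0745,.1]).astype(int)
cv2.imwrite('pics/l.png',np.hstack([cv2.resize(s['pixels'][v-40:v+40,u-40:u+40,::-1],(400,400),interpolation=2),cv2.resize(w['pixels'][0:280,140:420,::-1],(400,400))]))
E
```

```text
time: 30.0
eef_pos: [0.5558, -0.026, 0.187]
tcp_rot: [-0.667, 0.23, -0.234, 0.669]
contact_force: [0.4, -1.3, 0.8]
gripper_width: 0.89
time: 31.0
eef_pos: [0.5534, -0.026, 0.1827]
tcp_rot: [0.707, -0.0, 0.0, -0.707]
contact_force: [-0.5, -0.4, -0.3]
gripper_width: 0.891
[-0.7581  0.2346 -0.0198] [ 0.5533 -0.0259  0.1827] 31.1
side [266.6, 180.1] 0.7 [0.5515 0.0744 0.095 ]
side [269.5, 178.1, 24.2, 20.9] pred home 267.5 176.5 25 19
wrist [279.2, 67.9] 0.66 [0.5555 0.0737 0.095 ]
wrist [277.7, 61.8, 91.4, 101.9] pred home 277.5 60.0 95 104
```

View pics/l.png

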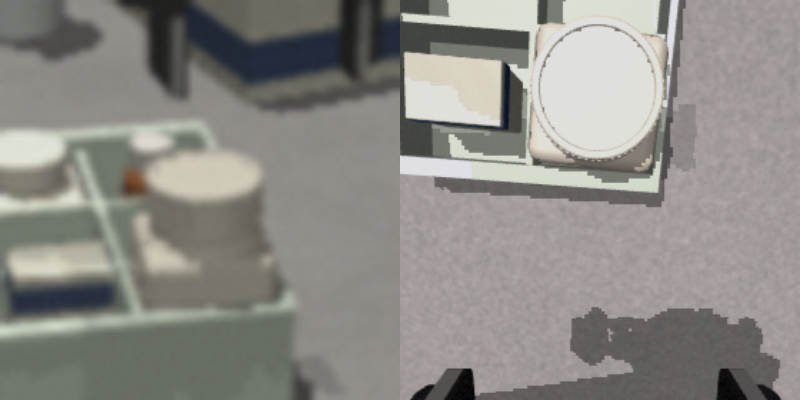

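The cap sits level and centred at (205,190) in side and (598,90) in wrist, matching the predicted home outline, and the gripper is clear of it. I hand the job in.

```bash
python3 -c "
from plant import bot
print(bot.job_done())"
```

```text
the job is handed in; nothing more can be done
None
```

The wide cap is back on the open jar, screwed down hand-tight and released. I handed the job in at about 31 s; no verdict is reported.

**What I did:** I set the cap level on the neck with 5–8 N down and turned it back about 76°. The force then fell, and the cap lowered freely by about 5.6 mm. I screwed it forward until it stopped sinking and then tightened to 0.85 Nm.

**Last checks:**
- **Position:** the cap looks level and centred in the side and wrist views, and its outline matches the predicted home position within about 2 pixels in both.
- **Tightness:** this rests on the wrist torque alone. I could not measure the load in the threads directly.
- **Jar and surroundings:** the jar stands upright in its pocket, and the gripper is clear with the contact force back to noise. I did not measure the bystanders again at the end.

**Failed or disagreed:**
- The first move was refused because each row needs every key.
- The first grasp closed above the cap without moving it. The fingertips stood about 18 mm behind the reported TCP, not 8 mm ahead as stated. I went 22 mm lower and the second grasp held.
- The scene and side cameras put the jar mouth 3–6 mm away from the wrist estimate. I used the wrist view.
- The torque began to rise later than expected, 35–50° after the cap stopped sinking; about 36° was stated.

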